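Gather the nuts in the red tin, then open it

TASK

Pick up the closed red tin on the smithy bench without losing its loose lid, and tilt its yellow end down until the two nuts inside have slid to that end. Stand the tin level on the bench again, then lift its lid off by the black grip and lay it flat, grip up, on the bare bench beside the tin. Set both down rather than dropping them, and leave the nuts gathered at the yellow end.

Things in the scene. Friction and masses are not known exactly. Their poses are not given: they have to be found in the camera images.
- red_tin_mid (a point): Centre, half-way up, of the red steel tin: 112 mm long (x), 56 wide (y), 36 high, walls and floor 4; z up; 0.33 kg full. Its +x end is yellow with a yellow rim tab sticking out 16 mm. Stands among look-alike blue and green tins and tools, x axis up to 70 deg either way from the robot's +x. Both long sides are free to grip. Bench bare 80-190 mm from its centre towards the robot base, 60 mm either side.
- red_tin_lid_grip (a point): Centre of the black bar grip, 44 x 12 x 22 mm high (x, y, z), on the red tin's loose lid: plate 108 x 54 x 3 mm under it, below that a plug 99 x 43 x 5 mm that drops into the tin with 2.5 mm play; only its weight (80 g) holds it: keep tilts under 50 deg. Axes as the tin's, grip centre 32 mm above the tin's centre when on; 19 mm above the bench when laid flat.
- nut_a_mid (a point): Centre of a loose square steel nut, 17 x 17 x 8 mm, 13 g, in the red tin (inside 104 x 48 mm), hidden by the lid, at the start in the half away from the yellow end. Oiled: it slides on the tin's floor from about 20 degrees of tilt.
- nut_b_mid (a point): Centre of the second nut, like the first.
Mind the look-alikes: they are no part of the job. What is shaped like the part that bears red_tin_mid but white is not meant.

How it is judged:
On the way, in this order (a step that is already met when the one before it is completed fails the run):
1. the red tin is tilted with its lid on, and both nuts have gathered at its yellow end (x of nut_a_mid in the frame of red_tin_mid between 0.018 and 0.056 m and x of nut_b_mid in the frame of red_tin_mid between 0.018 and 0.056 m and z of each of nut_a_mid, nut_b_mid in the frame of red_tin_mid below 0.004 m and y of nut_a_mid in the frame of red_tin_mid between -0.028 and 0.028 m and y of nut_b_mid in the frame of red_tin_mid between -0.028 and 0.028 m and x of red_tin_lid_grip in the frame of red_tin_mid between -0.012 and 0.012 m and y of red_tin_lid_grip in the frame of red_tin_mid between -0.012 and 0.012 m and z of red_tin_lid_grip in the frame of red_tin_mid between 0.025 and 0.042 m and angle between red_tin_mid's own z axis and vertical above 0.2 rad), for 0.1 s.
2. the tin stands level on the bench, nuts still at the yellow end, and the lid is lifted clear of it (x of nut_a_mid in the frame of red_tin_mid between 0.018 and 0.056 m and x of nut_b_mid in the frame of red_tin_mid between 0.018 and 0.056 m and z of each of nut_a_mid, nut_b_mid in the frame of red_tin_mid below 0.004 m and y of nut_a_mid in the frame of red_tin_mid between -0.028 and 0.028 m and y of nut_b_mid in the frame of red_tin_mid between -0.028 and 0.028 m and height (world z) of red_tin_mid below 0.026 m and angle between red_tin_mid's own z axis and vertical below 0.175 rad and z of red_tin_lid_grip in the frame of red_tin_mid above 0.05 m), for 0.1 s.
At the end, for the whole second after the job is handed in: The red tin stands upright (within 10 degrees) on the bench, open, with both nuts inside it at the yellow end (centres within 34 mm of that end's inner face); its lid lies flat (within 10 degrees), grip up, on the bench within 300 mm of the tin; both are at rest (x of nut_a_mid in the frame of red_tin_mid between 0.018 and 0.056 m and x of nut_b_mid in the frame of red_tin_mid between 0.018 and 0.056 m and z of each of nut_a_mid, nut_b_mid in the frame of red_tin_mid below 0.004 m and y of nut_a_mid in the frame of red_tin_mid between -0.028 and 0.028 m and y of nut_b_mid in the frame of red_tin_mid between -0.028 and 0.028 m and height (world z) of red_tin_mid below 0.026 m and angle between red_tin_mid's own z axis and vertical below 0.175 rad and height (world z) of red_tin_lid_grip between 0.012 and 0.027 m and angle between red_tin_lid_grip's own z axis and vertical below 0.17 rad and horizontal distance between red_tin_lid_grip and red_tin_mid below 0.3 m and linear speed of each of red_tin, red_tin_lid below 0.02 m/s); the robot touches nothing.
It fails at once if the lid comes off its seat while the red tin is tilted (angle between red_tin_mid's own z axis and vertical above 0.2 rad and not (x of red_tin_lid_grip in the frame of red_tin_mid between -0.012 and 0.012 m and y of red_tin_lid_grip in the frame of red_tin_mid between -0.012 and 0.012 m and z of red_tin_lid_grip in the frame of red_tin_mid between 0.025 and 0.042 m)).
It fails at once if the red tin is let go about 35 mm or more above the bench (height (world z) of red_tin_mid above 0.055 m and contact force between the fingers and red_tin below 0.05 N).
It fails at once if the lid is let go more than 40 mm above the bench (height (world z) of red_tin_lid_grip above 0.065 m and horizontal distance between red_tin_lid_grip and red_tin_mid above 0.05 m and contact force between the fingers and red_tin_lid below 0.05 N).
It also fails if it takes over 58 s, if anything falls off the work surface, if the arm or the gripper's body presses on something with over 40 N, if the wrist force passes 120 N, or if a joint passes its speed limit or range.

ROBOT

A 7-joint arm with a two-finger parallel gripper is mounted at the origin on the work surface. World frame = base frame: x ahead of the robot, y to its left, z up, the work surface at z = 0. Lengths are in m, angles in rad, forces in N, time in s.
With the tool pointing down it reaches from about 0.425 to 0.925 m from the base axis. Payload 6.8 kg.
Tool frame: the origin (TCP) lies at the very end of the fingers, on their centre line; the grasp point (between the pads) lies 19 mm behind it (bot.grasp_offset is the distance from the TCP to the grasp point, in m); z points along the fingers, y is the direction in which the jaws open and shut (so a half turn about z gives the same grasp; the last joint's range is limited). The gripper opens to 85 mm and grips with 20 to 120 N. Pads are 22 mm wide; open, the fingers measure 114 mm over their backs; the gripper's body (76 mm by 85 mm) begins 54 mm behind the grasp point. The pads swing forward as they close: fully open they stand 13 mm farther back than shut.
Start: joints at [-1.324, 0.477, 0.022, 1.555, -0.011, 1.109, -0.083], TCP at [0.234, 0.633, 0.231] pointing down, gripper open.
Joint ranges: [-2.96, 2.96], [-0.34, 2.1], [-1.41, 1.46], [0.24, 2.44], [-1.37, 4.51], [0.17, 1.92], [-2.96, 2.96]. Speed limits (rad/s): [2.39, 2.39, 3.14, 3.14, 3.14, 3.14, 3.14].

INTERFACE

Orientations are given as a unit quaternion [w, x, y, z].
In Python, from station import monitor, cams, bot, finder gives the robot as it stands.
- The arm moves only by the tool jog_arm, never from a script. Its argument "plan" is a list of rows, each an object of numbers: "x", "y", "z": the shift along the tool's x, y, z as a fraction of full scale; "wx", "wy", "wz": the turn, a rotation vector about the tool's x, y, z as a fraction of full scale. A call has 1 to 12 rows; each row is the pose to reach, as a shift and turn from the pose measured when the call began, along the tool's axes at that moment, turning the shorter way round; what a row does not reach only later rows make up. Full scale, the value 1, is 20 cm for a shift and 180 degrees for a turn. A row lasts 1/12 s, in which the tool goes at most 41.7 mm and 7.16 degrees, less where a joint would pass 70% of its speed; a pose out of reach is approached as far as the arm can. A call with a number of a shift or a turn outside -1 to 1 is refused whole. A call with a gripper value outside its range is refused whole. "hand" is the opening, from -1 (shut) to 1 (fully open), set as the call begins (left out, the last holds). The fingers move at their own pace and stop on an object; "grip_force" is the grip in N (left out, the last holds). Time passes only in rows, so rows that repeat a pose let the fingers close. It gives the time, the measured TCP pose, the force and the opening at its end, in the units of the state.
- monitor.get_obs(): the state, without advancing time (a new reading comes with each control period).
- cams.read_camera(name): name is "scene" or "top" or "wrist"; returns the picture (480x640x3 uint8, red, green, blue); there is no depth.
- cams.get_calibration(name): a dict with "fx", "fy", "cx", "cy" (pixels), "distortion" ([k1, k2, p1, p2, k3] as OpenCV has them; the pictures are not rectified), "extrinsics" (4x4, takes a point from world to camera coordinates). Camera axes: x right, y down, z forward; pixel columns grow to the right and rows downward; lengths in m; the calibration is good to about 2 mm. A picture is of the moment at which its call begins: read the wrist's pose just before it. get_calibration takes no time and is no camera call; for the wrist camera it gives the pose at the moment of the call.
- bot.hand_in(): hands the job in, once; it reports no verdict.
Trained networks look in the newest picture that a camera, given by its name, has taken for a name from the list of things; names that differ only in an ending like _2 or _b are one class to them, and where a whole thing is asked for, a point or a joint stands for the part that bears it (a point fixed in the world has none). Each returns a list of dicts, best first, with "confidence" (0 to 1); they miss things now and then, are a little off and sometimes report something else, mostly with a low value. They report only what shows in the picture. A call takes as long as a camera call. They do not tell look-alikes from the thing itself.
- finder.find_in(camera, target): "bbox" ([left, top, width, height] in pixels, round what is visible of it).
- finder.place_of(camera, target): "location" ([column, row] in pixels: a listed point, or the origin of a listed thing).
The state is a dict: "t": time; "q": joint angles; "joint_vel": joint speeds; "joint_torque": joint torques, N m; "eef_pos": TCP position; "tool_rot": TCP orientation; "contact_force": force on the tool from outside, world axes, zero at the start; "torque": the same for the moment, N m; "gripper_width": opening from 0.0 (shut) to 1.0 (fully open).
Only numpy, scipy, OpenCV 4.12 (cv2) and the standard library are available. Lean on these libraries where they do the work, as an engineer would, in place of code of your own. Each camera call takes 0.05 s, during which the arm holds its last target. There are 200 camera calls.

## Working session

There is one attempt and no reset: what is moved stays moved. The work goes in short steps, Python scripts to look and compute and a tool call to move; the robot and the scene stay as the last step left them, time stands still between calls to the robot, and variables do not carry over. Pictures are saved under pics/ and viewed, about 8 in all and at most 12, crops included, and the job is handed in when it is done.

Besides the shell and the picture viewer there is one more tool, called after "Emit:" in YAML: its name, and indented under it one key for each argument. jog_arm: Moves the arm, as the interface text tells. Shift numbers are shares of 20 cm and turn numbers shares of 180 degrees, none past 1 either way. Its arguments: {"type":"object","properties":{"plan":{"type":"array","items":{"type":"object","properties":{"x":{"type":"number","minimum":-1,"maximum":1},"y":{"type":"number","minimum":-1,"maximum":1},"z":{"type":"number","minimum":-1,"maximum":1},"wx":{"type":"number","minimum":-1,"maximum":1},"wy":{"type":"number","minimum":-1,"maximum":1},"wz":{"type":"number","minimum":-1,"maximum":1}}}},"hand":{"type":"number"},"grip_force":{"type":"number"}},"required":["plan"]}

```bash
mkdir -p pics
cat > h.py <<'E'
import numpy as np, cv2
from scipy.spatial.transform import Rotation as R
from station import monitor, cams, bot, finder
def shot(n,f=None):
    im=cams.read_camera(n)
    if f: cv2.imwrite('pics/'+f,im[:,:,::-1])
    return im
def ray(n,px,z,c=None):
    c=c or cams.get_calibration(n)
    K=np.array([[c['fx'],0,c['cx']],[0,c['fy'],c['cy']],[0,0,1]])
    E=np.array(c['extrinsics'])
    u=cv2.undistortPoints(np.array([[px]],float),K,np.array(c['distortion']))[0,0]
    d=E[:3,:3].T@np.array([u[0],u[1],1]); o=-E[:3,:3].T@E[:3,3]
    return o+d*(z-o[2])/d[2]
def proj(n,p):
    c=cams.get_calibration(n);E=np.array(c['extrinsics'])
    K=np.array([[c['fx'],0,c['cx']],[0,c['fy'],c['cy']],[0,0,1]])
    return cv2.projectPoints(np.array(p,float).reshape(-1,3),cv2.Rodrigues(E[:3,:3])[0],E[:3,3],K,np.array(c['distortion']))[0][:,0]
def pose():
    o=monitor.get_obs(); q=o['tool_rot']
    return np.array(o['eef_pos']),R.from_quat([q[1],q[2],q[3],q[0]]),o
def rel(p,Rt):
    p0,R0,_=pose()
    s=R0.inv().apply(np.array(p)-p0)/.2; w=(R0.inv()*Rt).as_rotvec()/np.pi
    print('shift',s.round(4),'turn',w.round(4))
E
python3 - <<'E'
from h import *
p,r,o=pose(); print(o['t'],p,r.as_matrix().round(3),o['gripper_width'],bot.grasp_offset)
shot('top','top.png')
for n in ['red_tin_mid','red_tin_lid_grip']:
    for d in finder.place_of('top',n): print(n,d, ray('top',d['location'],.018 if 'mid' in n else .05).round(3))
shot('scene','scene.png')
E
```

```text
0.0 [0.23431179 0.6323646  0.23029037] [[-0.938  0.347 -0.001]
 [ 0.347  0.938 -0.002]
 [-0.    -0.002 -1.   ]] 0.9934169024540959 0.0187
red_tin_mid {'location': [295.3, 308.4], 'confidence': 0.86} [0.395 0.078 0.018]
red_tin_mid {'location': [154.0, 179.1], 'confidence': 0.71} [0.679 0.377 0.018]
red_tin_mid {'location': [196.3, 255.2], 'confidence': 0.69} [0.51  0.28  0.018]
red_tin_mid {'location': [158.9, 330.5], 'confidence': 0.57} [0.359 0.352 0.018]
red_tin_lid_grip {'location': [188.8, 250.0], 'confidence': 0.61} [0.515 0.287 0.05 ]
```

View pics/top.png

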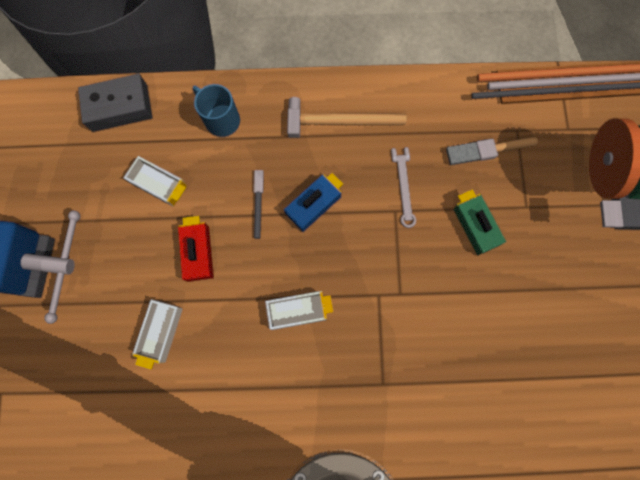

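The red tin is at about (196,250), with its yellow tab at (191,221) pointing away from the robot. The look-alikes are blue at (313,203), green at (480,222) and white at (153,180), (157,330) and (298,310). Only the one at (196,250) is red with a lid, so I'll measure it and confirm with one crop.

Run:
```python
from h import *
im=cv2.imread('pics/top.png'); cv2.imwrite('pics/crop.png',cv2.resize(im[190:310,110:270],None,fx=4,fy=4,interpolation=cv2.INTER_CUBIC))
h=cv2.cvtColor(im,cv2.COLOR_BGR2HSV)
m=(((h[...,0]<4)|(h[...,0]>174))&(h[...,1]>170)&(h[...,2]>70)).astype(np.uint8); m[:200]=0;m[300:]=0;m[:,:150]=0;m[:,240:]=0
m=cv2.morphologyEx(m,cv2.MORPH_CLOSE,np.ones((9,9)))
r=cv2.minAreaRect(cv2.findNonZero(m)); b=cv2.boxPoints(r); print(r)
B=np.array([ray('top',x,.037) for x in b]); print(B.round(3),B.mean(0).round(3))
y=((abs(h[...,0].astype(int)-25)<5)&(h[...,1]>200)&(h[...,2]>120)); ys,xs=np.nonzero(y[200:240,170:220]); print(xs.mean()+170,ys.mean()+200, ray('top',[xs.mean()+170,ys.mean()+200],.033))
```

```text
((194.95687866210938, 252.50376892089844), (54.10019302368164, 30.060476303100586), 85.03025817871094)
[[0.567 0.315 0.037]
 [0.57  0.254 0.037]
 [0.459 0.242 0.037]
 [0.455 0.302 0.037]] [0.513 0.278 0.037]
188.5031847133758 217.76433121019107 [0.58643042 0.29468672 0.033     ]
```

View pics/crop.png

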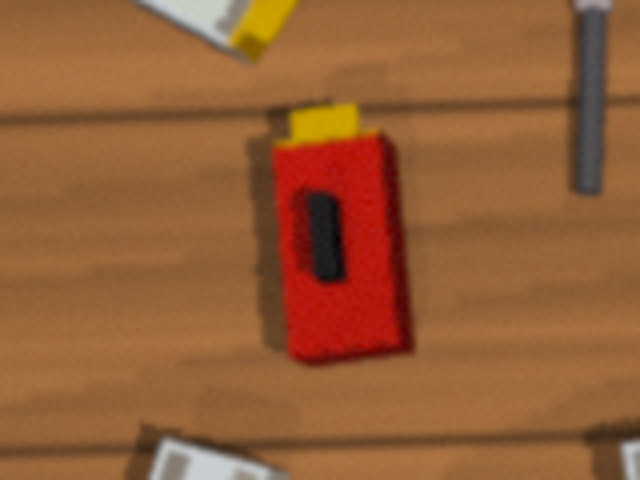

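Confirmed: the crop shows the closed red tin with its black grip at the centre and the yellow tab at the top. The tin is at about (0.513, 0.28) with a yaw of about 7°. Next I'll go above it.

```bash
cat >> h.py <<'E'
def down(yaw):
    t=np.radians(yaw); c,s=np.cos(t),np.sin(t)
    return R.from_matrix(np.array([[-c,-s,0],[-s,c,0],[0,0,-1]]))
E
python3 - <<'E'
from h import *
rel([.513,.281,.2],down(7))
E
```

```text
shift [-1.9172 -1.1645  0.1549] turn [-4.000e-04 -1.000e-04 -1.518e-01]
```

Emit:
jog_arm:
  plan:
    - {"x": -1, "y": -0.6, "z": 0.05, "wz": -0.076}
    - {"x": -1, "y": -0.6, "z": 0.05, "wz": -0.076}
    - {"x": -1, "y": -0.6, "z": 0.05, "wz": -0.076}
    - {"x": -1, "y": -0.6, "z": 0.05, "wz": -0.076}
    - {"x": -1, "y": -0.6, "z": 0.05, "wz": -0.076}
    - {"x": -1, "y": -0.6, "z": 0.05, "wz": -0.076}
    - {"x": -1, "y": -0.6, "z": 0.05, "wz": -0.076}
  hand: 1
  grip_force: 80

```text
invalid input at $.plan[0]: expected keys x, y, z, wx, wy, wz
```

Run:
```python
from h import *
rel([.513,.281,.2],down(7))
```

```text
shift [-1.9172 -1.1645  0.1549] turn [-4.000e-04 -1.000e-04 -1.518e-01]
```

Emit:
jog_arm:
  plan:
    - {"x": -1, "y": -0.6, "z": 0.05, "wx": 0, "wy": 0, "wz": -0.076}
    - {"x": -1, "y": -0.6, "z": 0.05, "wx": 0, "wy": 0, "wz": -0.076}
    - {"x": -1, "y": -0.6, "z": 0.05, "wx": 0, "wy": 0, "wz": -0.076}
    - {"x": -1, "y": -0.6, "z": 0.05, "wx": 0, "wy": 0, "wz": -0.076}
    - {"x": -1, "y": -0.6, "z": 0.05, "wx": 0, "wy": 0, "wz": -0.076}
    - {"x": -1, "y": -0.6, "z": 0.05, "wx": 0, "wy": 0, "wz": -0.076}
    - {"x": -1, "y": -0.6, "z": 0.05, "wx": 0, "wy": 0, "wz": -0.076}
  hand: 1
  grip_force: 80

```text
t: 0.78
eef_pos: [0.3857, 0.4439, 0.2206]
tool_rot: [0.001, 0.063, 0.998, -0.002]
contact_force: [-0.3, -0.3, -0.9]
gripper_width: 1.003
```

Run:
```python
from h import *
rel([.513,.281,.2],down(7))
```

```text
shift [-0.7335 -0.7273  0.108 ] turn [-0.0015  0.0006 -0.0791]
```

Emit:
jog_arm:
  plan:
    - {"x": -0.735, "y": -0.725, "z": 0.1, "wx": 0, "wy": 0, "wz": -0.079}
    - {"x": -0.735, "y": -0.725, "z": 0.1, "wx": 0, "wy": 0, "wz": -0.079}
    - {"x": -0.735, "y": -0.725, "z": 0.1, "wx": 0, "wy": 0, "wz": -0.079}
    - {"x": -0.735, "y": -0.725, "z": 0.1, "wx": 0, "wy": 0, "wz": -0.079}
    - {"x": -0.735, "y": -0.725, "z": 0.1, "wx": 0, "wy": 0, "wz": -0.079}
    - {"x": -0.735, "y": -0.725, "z": 0.1, "wx": 0, "wy": 0, "wz": -0.079}
    - {"x": -0.735, "y": -0.725, "z": 0.1, "wx": 0, "wy": 0, "wz": -0.079}
    - {"x": -0.735, "y": -0.725, "z": 0.1, "wx": 0, "wy": 0, "wz": -0.079}

```text
t: 1.45
eef_pos: [0.5132, 0.2817, 0.2014]
tool_rot: [0.0, -0.06, 0.998, -0.002]
contact_force: [0.3, 0.3, -0.0]
gripper_width: 1.004
```

Run:
```python
from h import *
rel([.513,.281,.2],down(7))
c=cams.get_calibration('wrist'); im=shot('wrist','w1.png')
print(pose()[0])
for n,z in [('red_tin_mid',.018),('red_tin_lid_grip',.05)]:
    for d in finder.place_of('wrist',n): print(n,d, ray('wrist',d['location'],z,c).round(4))
h=cv2.cvtColor(im,cv2.COLOR_RGB2HSV)
m=((h[...,2]<60)).astype(np.uint8)
print(proj('wrist',[[.513,.281,.05],[.585,.29,.034]]))
```

```text
shift [ 0.0014 -0.0032  0.007 ] turn [-0.0014  0.0002 -0.0004]
[0.51246426 0.28295968 0.20149778]
red_tin_mid {'location': [107.3, 58.8], 'confidence': 0.8} [0.39  0.075 0.018]
red_tin_mid {'location': [421.8, 56.8], 'confidence': 0.61} [0.3578 0.3524 0.018 ]
red_tin_lid_grip {'location': [316.9, 231.6], 'confidence': 0.66} [0.5177 0.2793 0.05  ]
[[316.97914236 227.56005164]
 [317.15931785 295.21806591]]
```

View pics/w1.png

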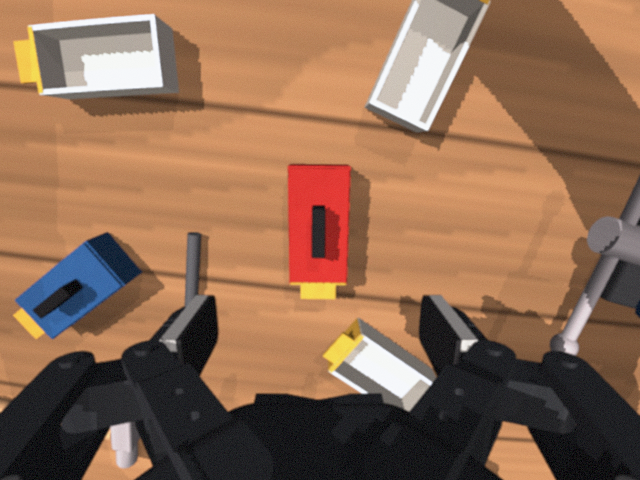

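The wrist view shows the red tin centred at (319,225), with its grip at (318,231) and yellow tab at (318,291). It's nearly aligned with the tool.

Run:
```python
from h import *
im=cv2.imread('pics/w1.png'); h=cv2.cvtColor(im,cv2.COLOR_BGR2HSV)
m=(((h[...,0]<4)|(h[...,0]>174))&(h[...,1]>170)&(h[...,2]>140)).astype(np.uint8)
m=cv2.morphologyEx(m,cv2.MORPH_OPEN,np.ones((5,5)));m=cv2.morphologyEx(m,cv2.MORPH_CLOSE,np.ones((31,31)))
r=cv2.minAreaRect(cv2.findNonZero(m)); b=cv2.boxPoints(r); print(r)
B=np.array([ray('wrist',x,.037) for x in b]); print(B.round(4).tolist(),B.mean(0))
y=((abs(h[...,0].astype(int)-25)<5)&(h[...,1]>200)&(h[...,2]>120)); ys,xs=np.nonzero(y[275:310,280:350]); t=ray('wrist',[xs.mean()+280,ys.mean()+275],.034)
k=(h[...,2]<50); ys,xs=np.nonzero(k[190:270,295:340]);g=ray('wrist',[xs.mean()+295,ys.mean()+190],.06); print(t,g)
for a in (B.mean(0),g): d=t-a; print(np.degrees(np.arctan2(d[1],d[0])),np.linalg.norm(d[:2]))
```

```text
((318.5, 223.0), (116.0, 61.0), 90.0)
[[0.463, 0.2489, 0.037], [0.4563, 0.3023, 0.037], [0.5649, 0.3186, 0.037], [0.5723, 0.26, 0.037]] [0.51412165 0.282449   0.037     ]
[nan nan nan] [0.51365908 0.28207239 0.06      ]
nan nan
nan nan<stdin>:7: RuntimeWarning: Mean of empty slice.
  ret = ret.dtype.type(ret / rcount)
```

Emit:
jog_arm:
  plan:
    - {"x": -0.007, "y": -0.005, "z": 0.15, "wx": 0, "wy": 0, "wz": 0}
    - {"x": -0.007, "y": -0.005, "z": 0.3, "wx": 0, "wy": 0, "wz": 0}
    - {"x": -0.007, "y": -0.005, "z": 0.45, "wx": 0, "wy": 0, "wz": 0}
    - {"x": -0.007, "y": -0.005, "z": 0.6, "wx": 0, "wy": 0, "wz": 0}
    - {"x": -0.007, "y": -0.005, "z": 0.72, "wx": 0, "wy": 0, "wz": 0}
    - {"x": -0.007, "y": -0.005, "z": 0.82, "wx": 0, "wy": 0, "wz": 0}
    - {"x": -0.007, "y": -0.005, "z": 0.9, "wx": 0, "wy": 0, "wz": 0}
    - {"x": -0.007, "y": -0.005, "z": 0.95, "wx": 0, "wy": 0, "wz": 0}
    - {"x": -0.007, "y": -0.005, "z": 0.98, "wx": 0, "wy": 0, "wz": 0}
    - {"x": -0.007, "y": -0.005, "z": 0.985, "wx": 0, "wy": 0, "wz": 0}
    - {"x": -0.007, "y": -0.005, "z": 0.985, "wx": 0, "wy": 0, "wz": 0}

```text
t: 2.52
eef_pos: [0.5139, 0.2828, 0.005]
tool_rot: [0.001, -0.063, 0.998, -0.002]
contact_force: [0.8, 1.1, 1.0]
gripper_width: 1.002
```

Emit:
jog_arm:
  plan:
    - {"x": 0, "y": 0, "z": 0, "wx": 0, "wy": 0, "wz": 0}
    - {"x": 0, "y": 0, "z": 0, "wx": 0, "wy": 0, "wz": 0}
    - {"x": 0, "y": 0, "z": 0, "wx": 0, "wy": 0, "wz": 0}
    - {"x": 0, "y": 0, "z": 0, "wx": 0, "wy": 0, "wz": 0}
    - {"x": 0, "y": 0, "z": 0, "wx": 0, "wy": 0, "wz": 0}
    - {"x": 0, "y": 0, "z": 0, "wx": 0, "wy": 0, "wz": 0}
  hand: 0

```text
t: 3.02
eef_pos: [0.5148, 0.2832, 0.0064]
tool_rot: [0.002, -0.063, 0.998, -0.001]
contact_force: [-0.9, -0.5, 6.7]
gripper_width: 0.641
```

Emit:
jog_arm:
  plan:
    - {"x": 0, "y": 0, "z": -0.02, "wx": 0, "wy": 0, "wz": 0}
    - {"x": 0, "y": 0, "z": -0.06, "wx": 0, "wy": 0, "wz": 0}
    - {"x": 0, "y": 0, "z": -0.12, "wx": 0, "wy": 0, "wz": 0}
    - {"x": 0, "y": 0, "z": -0.18, "wx": 0, "wy": 0, "wz": 0}
    - {"x": 0, "y": 0, "z": -0.25, "wx": 0, "wy": 0, "wz": 0}
    - {"x": 0, "y": 0, "z": -0.32, "wx": 0, "wy": 0, "wz": 0}
    - {"x": 0, "y": 0, "z": -0.38, "wx": 0, "wy": 0, "wz": 0}
    - {"x": 0, "y": 0, "z": -0.42, "wx": 0, "wy": 0, "wz": 0}
    - {"x": 0, "y": 0, "z": -0.45, "wx": 0, "wy": 0, "wz": 0}
    - {"x": 0, "y": 0, "z": -0.46, "wx": 0, "wy": 0, "wz": 0}
    - {"x": 0, "y": 0, "z": -0.46, "wx": 0, "wy": 0, "wz": 0}
  hand: -1
  grip_force: 80

```text
t: 3.93
eef_pos: [0.5146, 0.2835, 0.0988]
tool_rot: [0.002, -0.063, 0.998, -0.001]
contact_force: [0.2, 1.1, -4.3]
gripper_width: 0.643
```

Run:
```python
from h import *
shot('wrist','w2.png')
for n in ['red_tin_mid','red_tin_lid_grip']:print(finder.place_of('wrist',n))
print(pose()[2]['gripper_width'])
```

```text
[{'location': [6.7, 16.0], 'confidence': 0.87}, {'location': [473.5, 9.7], 'confidence': 0.75}]
[{'location': [317.0, 365.1], 'confidence': 0.72}]
0.6410049343172057
```

View pics/w2.png

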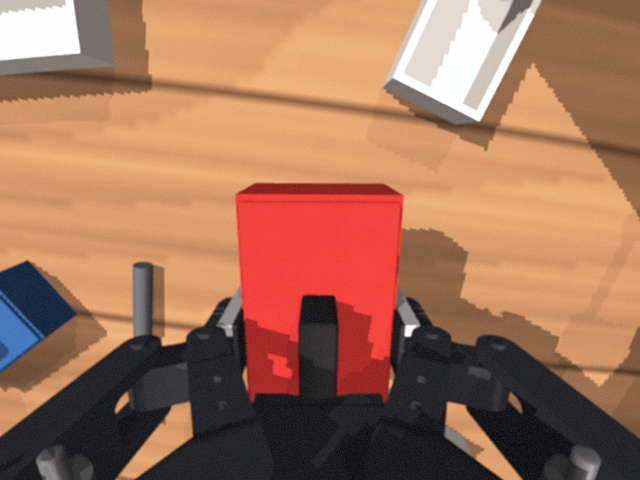

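The tin is held level with its lid seated (grip at (318,345)). Next I'll tilt the yellow end down slowly.

Emit:
jog_arm:
  plan:
    - {"x": 0, "y": 0, "z": 0, "wx": 0, "wy": 0.01, "wz": 0}
    - {"x": 0, "y": 0, "z": 0, "wx": 0, "wy": 0.025, "wz": 0}
    - {"x": 0, "y": 0, "z": 0, "wx": 0, "wy": 0.04, "wz": 0}
    - {"x": 0, "y": 0, "z": 0, "wx": 0, "wy": 0.055, "wz": 0}
    - {"x": 0, "y": 0, "z": 0, "wx": 0, "wy": 0.07, "wz": 0}
    - {"x": 0, "y": 0, "z": 0, "wx": 0, "wy": 0.085, "wz": 0}
    - {"x": 0, "y": 0, "z": 0, "wx": 0, "wy": 0.1, "wz": 0}
    - {"x": 0, "y": 0, "z": 0, "wx": 0, "wy": 0.115, "wz": 0}
    - {"x": 0, "y": 0, "z": 0, "wx": 0, "wy": 0.13, "wz": 0}
    - {"x": 0, "y": 0, "z": 0, "wx": 0, "wy": 0.145, "wz": 0}
    - {"x": 0, "y": 0, "z": 0, "wx": 0, "wy": 0.16, "wz": 0}
    - {"x": 0, "y": 0, "z": 0, "wx": 0, "wy": 0.17, "wz": 0}

```text
t: 5.08
eef_pos: [0.5144, 0.2827, 0.0963]
tool_rot: [-0.264, -0.06, 0.963, -0.018]
contact_force: [-0.8, -0.3, -3.2]
gripper_width: 0.638
```

Emit:
jog_arm:
  plan:
    - {"x": 0, "y": 0, "z": 0, "wx": 0, "wy": 0.01, "wz": 0}
    - {"x": 0, "y": 0, "z": 0, "wx": 0, "wy": 0.02, "wz": 0}
    - {"x": 0, "y": 0, "z": 0, "wx": 0, "wy": 0.028, "wz": 0}
    - {"x": 0, "y": 0, "z": 0, "wx": 0, "wy": 0.028, "wz": 0}
    - {"x": 0, "y": 0, "z": 0, "wx": 0, "wy": 0.028, "wz": 0}
    - {"x": 0, "y": 0, "z": 0, "wx": 0, "wy": 0.028, "wz": 0}
    - {"x": 0, "y": 0, "z": 0, "wx": 0, "wy": 0.028, "wz": 0}
    - {"x": 0, "y": 0, "z": 0, "wx": 0, "wy": 0.028, "wz": 0}
    - {"x": 0, "y": 0, "z": 0, "wx": 0, "wy": 0.028, "wz": 0}
    - {"x": 0, "y": 0, "z": 0, "wx": 0, "wy": 0.028, "wz": 0}
    - {"x": 0, "y": 0, "z": 0, "wx": 0, "wy": 0.028, "wz": 0}
    - {"x": 0, "y": 0, "z": 0, "wx": 0, "wy": 0.028, "wz": 0}

```text
t: 6.08
eef_pos: [0.5144, 0.2827, 0.0964]
tool_rot: [-0.306, -0.059, 0.95, -0.021]
contact_force: [0.4, -0.1, -3.9]
gripper_width: 0.639
```

Run:
```python
from h import *
p,r,o=pose(); print(p,np.degrees((down(7).inv()*r).as_rotvec()),o['torque'],o['gripper_width'])
shot('wrist','w3.png')
```

```text
[0.51439427 0.28269461 0.09636453] [ 0.27131893 35.66337041 -0.09828208] [ 0.15605698 -1.05118579  0.01428121] 0.6385006712619864
```

View pics/w3.png

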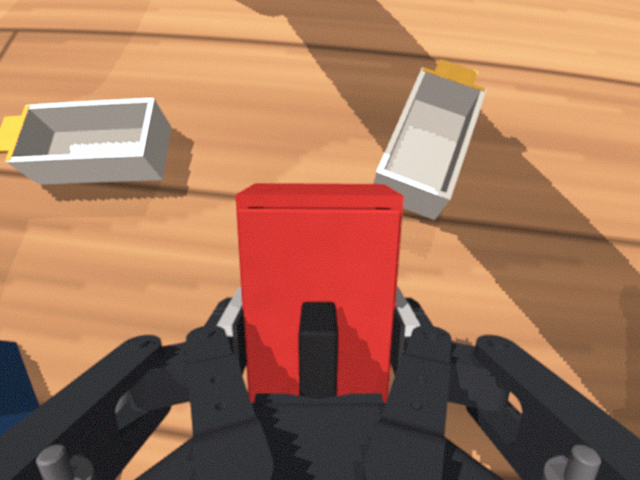

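The tin hasn't shifted in the grip at 35.7° of tilt, and the lid is still seated after sliding about 2 mm within its play. Levelling now.

Emit:
jog_arm:
  plan:
    - {"x": 0, "y": 0, "z": 0, "wx": 0, "wy": -0.008, "wz": 0}
    - {"x": 0, "y": 0, "z": 0, "wx": 0, "wy": -0.02, "wz": 0}
    - {"x": 0, "y": 0, "z": 0, "wx": 0, "wy": -0.035, "wz": 0}
    - {"x": 0, "y": 0, "z": 0, "wx": 0, "wy": -0.05, "wz": 0}
    - {"x": 0, "y": 0, "z": 0, "wx": 0, "wy": -0.065, "wz": 0}
    - {"x": 0, "y": 0, "z": 0, "wx": 0, "wy": -0.08, "wz": 0}
    - {"x": 0, "y": 0, "z": 0, "wx": 0, "wy": -0.095, "wz": 0}
    - {"x": 0, "y": 0, "z": 0, "wx": 0, "wy": -0.11, "wz": 0}
    - {"x": 0, "y": 0, "z": 0, "wx": 0, "wy": -0.125, "wz": 0}
    - {"x": 0, "y": 0, "z": 0, "wx": 0, "wy": -0.14, "wz": 0}
    - {"x": 0, "y": 0, "z": 0, "wx": 0, "wy": -0.152, "wz": 0}
    - {"x": 0, "y": 0, "z": 0, "wx": 0, "wy": -0.16, "wz": 0}

```text
t: 7.13
eef_pos: [0.5134, 0.2828, 0.0967]
tool_rot: [-0.059, -0.063, 0.996, -0.006]
contact_force: [-0.4, 0.2, -4.6]
gripper_width: 0.642
```

Run:
```python
from h import *
rel([.5145,.283,.0085],down(7.2)); print(pose()[0])
```

```text
shift [-0.0579  0.0022  0.4372] turn [-0.0012 -0.0379 -0.0001]
[0.51341765 0.28275388 0.09670299]
```

Emit:
jog_arm:
  plan:
    - {"x": 0, "y": 0, "z": 0, "wx": 0, "wy": -0.01, "wz": 0}
    - {"x": 0, "y": 0, "z": 0, "wx": 0, "wy": -0.02, "wz": 0}
    - {"x": 0, "y": 0, "z": 0, "wx": 0, "wy": -0.03, "wz": 0}
    - {"x": 0, "y": 0, "z": 0, "wx": -0.001, "wy": -0.038, "wz": 0}
    - {"x": -0.007, "y": 0, "z": 0.05, "wx": -0.001, "wy": -0.038, "wz": 0}
    - {"x": -0.013, "y": 0, "z": 0.1, "wx": -0.001, "wy": -0.038, "wz": 0}
    - {"x": -0.02, "y": 0, "z": 0.15, "wx": -0.001, "wy": -0.038, "wz": 0}
    - {"x": -0.026, "y": 0, "z": 0.2, "wx": -0.001, "wy": -0.038, "wz": 0}
    - {"x": -0.033, "y": 0, "z": 0.25, "wx": -0.001, "wy": -0.038, "wz": 0}
    - {"x": -0.04, "y": 0, "z": 0.3, "wx": -0.001, "wy": -0.038, "wz": 0}
    - {"x": -0.045, "y": 0, "z": 0.34, "wx": -0.001, "wy": -0.038, "wz": 0}
    - {"x": -0.047, "y": 0, "z": 0.36, "wx": -0.001, "wy": -0.038, "wz": 0}

```text
t: 8.13
eef_pos: [0.5136, 0.2821, 0.0223]
tool_rot: [-0.001, -0.063, 0.998, -0.001]
contact_force: [-0.2, -0.5, -3.9]
gripper_width: 0.641
```

Run:
```python
from h import *
rel([.5145,.283,.007],down(7.2)); print(pose()[0],pose()[2]['contact_force'])
```

```text
shift [-0.005   0.0043  0.0765] turn [-0.0005 -0.0005 -0.0001]
[0.51363401 0.28205812 0.02230046] [-0.24168826 -0.51013547 -3.90982594]
```

Emit:
jog_arm:
  plan:
    - {"x": 0, "y": 0, "z": 0.015, "wx": 0, "wy": 0, "wz": 0}
    - {"x": 0, "y": 0, "z": 0.03, "wx": 0, "wy": 0, "wz": 0}
    - {"x": 0, "y": 0, "z": 0.045, "wx": 0, "wy": 0, "wz": 0}
    - {"x": 0, "y": 0, "z": 0.055, "wx": 0, "wy": 0, "wz": 0}
    - {"x": 0, "y": 0, "z": 0.062, "wx": 0, "wy": 0, "wz": 0}
    - {"x": 0, "y": 0, "z": 0.068, "wx": 0, "wy": 0, "wz": 0}
    - {"x": 0, "y": 0, "z": 0.073, "wx": 0, "wy": 0, "wz": 0}
    - {"x": 0, "y": 0, "z": 0.077, "wx": 0, "wy": 0, "wz": 0}
    - {"x": 0, "y": 0, "z": 0.08, "wx": 0, "wy": 0, "wz": 0}
    - {"x": 0, "y": 0, "z": 0.08, "wx": 0, "wy": 0, "wz": 0}
    - {"x": 0, "y": 0, "z": 0.08, "wx": 0, "wy": 0, "wz": 0}

```text
t: 9.05
eef_pos: [0.5137, 0.2821, 0.0066]
tool_rot: [-0.001, -0.063, 0.998, -0.001]
contact_force: [-1.3, -0.5, -0.2]
gripper_width: 0.641
```

Nearly all the weight is on the bench. I'll open, then rise to lid-grip height.

Emit:
jog_arm:
  plan:
    - {"x": 0, "y": 0, "z": 0, "wx": 0, "wy": 0, "wz": 0}
    - {"x": 0, "y": 0, "z": 0, "wx": 0, "wy": 0, "wz": 0}
    - {"x": 0, "y": 0, "z": 0, "wx": 0, "wy": 0, "wz": 0}
    - {"x": 0, "y": 0, "z": 0, "wx": 0, "wy": 0, "wz": 0}
    - {"x": 0, "y": 0, "z": 0, "wx": 0, "wy": 0, "wz": 0}
    - {"x": 0, "y": 0, "z": 0, "wx": 0, "wy": 0, "wz": 0}
  hand: 1

```text
t: 9.55
eef_pos: [0.5138, 0.2822, 0.0066]
tool_rot: [-0.001, -0.063, 0.998, -0.001]
contact_force: [-0.4, 0.7, 0.4]
gripper_width: 1.001
```

Emit:
jog_arm:
  plan:
    - {"x": 0, "y": 0, "z": -0.05, "wx": 0, "wy": 0, "wz": 0}
    - {"x": 0, "y": 0, "z": -0.15, "wx": 0, "wy": 0, "wz": 0}
    - {"x": 0, "y": 0, "z": -0.27, "wx": 0, "wy": 0, "wz": 0}
    - {"x": 0, "y": 0, "z": -0.38, "wx": 0, "wy": 0, "wz": 0}
    - {"x": 0, "y": 0, "z": -0.47, "wx": 0, "wy": 0, "wz": 0}
    - {"x": 0, "y": 0, "z": -0.54, "wx": 0, "wy": 0, "wz": 0}
    - {"x": 0, "y": 0, "z": -0.57, "wx": 0, "wy": 0, "wz": 0}
    - {"x": 0, "y": 0, "z": -0.57, "wx": 0, "wy": 0, "wz": 0}
    - {"x": 0, "y": 0, "z": -0.57, "wx": 0, "wy": 0, "wz": 0}

```text
t: 10.3
eef_pos: [0.5138, 0.2823, 0.1207]
tool_rot: [-0.001, -0.063, 0.998, -0.001]
contact_force: [-0.3, -0.3, -0.4]
gripper_width: 1.001
```

Run:
```python
from h import *
c=cams.get_calibration('wrist'); im=shot('wrist','w4.png'); p=pose()[0]; print(p)
for d in finder.place_of('wrist','red_tin_lid_grip'): print(d,ray('wrist',d['location'],.05,c))
h=cv2.cvtColor(im,cv2.COLOR_RGB2HSV)
print(proj('wrist',[[.514,.282,.05]]))
```

```text
[0.51338992 0.28204058 0.11999779]
{'location': [314.6, 261.9], 'confidence': 0.97} [0.51856244 0.27930279 0.05      ]
[[320.03845283 257.38935199]]
```

View pics/w4.png

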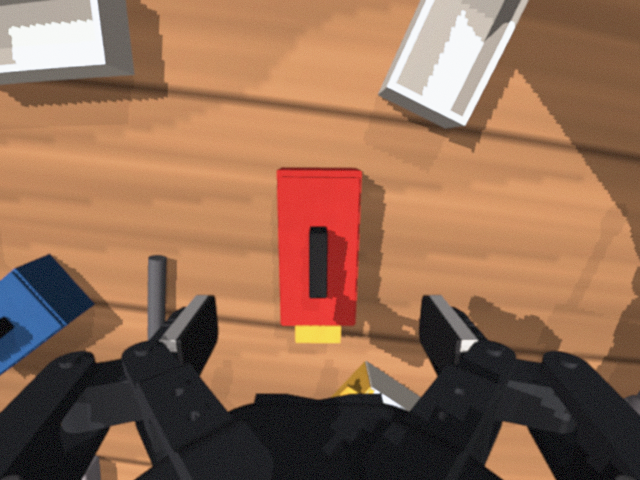

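The tin stands closed and level, with the bar grip at (318,262). I'll go down over the bar and grip it.

Emit:
jog_arm:
  plan:
    - {"x": -0.008, "y": -0.003, "z": 0.1, "wx": 0, "wy": 0, "wz": 0}
    - {"x": -0.008, "y": -0.003, "z": 0.2, "wx": 0, "wy": 0, "wz": 0}
    - {"x": -0.008, "y": -0.003, "z": 0.28, "wx": 0, "wy": 0, "wz": 0}
    - {"x": -0.008, "y": -0.003, "z": 0.34, "wx": 0, "wy": 0, "wz": 0}
    - {"x": -0.008, "y": -0.003, "z": 0.37, "wx": 0, "wy": 0, "wz": 0}
    - {"x": -0.008, "y": -0.003, "z": 0.38, "wx": 0, "wy": 0, "wz": 0}
    - {"x": -0.008, "y": -0.003, "z": 0.38, "wx": 0, "wy": 0, "wz": 0}
    - {"x": -0.008, "y": -0.003, "z": 0.38, "wx": 0, "wy": 0, "wz": 0}

```text
t: 11.07
eef_pos: [0.5151, 0.2816, 0.0442]
tool_rot: [-0.001, -0.063, 0.998, -0.001]
contact_force: [-0.0, -0.5, 0.3]
gripper_width: 1.001
```

Emit:
jog_arm:
  plan:
    - {"x": 0, "y": 0, "z": 0, "wx": 0, "wy": 0, "wz": 0}
    - {"x": 0, "y": 0, "z": 0, "wx": 0, "wy": 0, "wz": 0}
    - {"x": 0, "y": 0, "z": 0, "wx": 0, "wy": 0, "wz": 0}
    - {"x": 0, "y": 0, "z": 0, "wx": 0, "wy": 0, "wz": 0}
    - {"x": 0, "y": 0, "z": 0, "wx": 0, "wy": 0, "wz": 0}
    - {"x": 0, "y": 0, "z": 0, "wx": 0, "wy": 0, "wz": 0}
    - {"x": 0, "y": 0, "z": 0, "wx": 0, "wy": 0, "wz": 0}
    - {"x": 0, "y": 0, "z": 0, "wx": 0, "wy": 0, "wz": 0}
    - {"x": 0, "y": 0, "z": 0, "wx": 0, "wy": 0, "wz": 0}
    - {"x": 0, "y": 0, "z": 0, "wx": 0, "wy": 0, "wz": 0}
  hand: -1
  grip_force: 40

```text
t: 11.9
eef_pos: [0.5153, 0.2816, 0.0444]
tool_rot: [-0.001, -0.063, 0.998, -0.001]
contact_force: [-1.0, -0.6, 4.1]
gripper_width: 0.132
```

Run:
```python
from h import *
print(pose()[0],pose()[2]['contact_force'],pose()[2]['gripper_width']); shot('wrist','w5.png')
d=-np.array([.514,.282])/np.hypot(.514,.282)
for r in (.11,.12,.13): print(r,np.array([.514,.282])+d*r)
print(np.degrees(np.arctan2(*(-d)[::-1])))
```

```text
[0.515304  0.281615  0.0444417] [-0.99924396 -0.6413443   4.09157843] 0.13195249767152634
0.11 [0.41756084 0.2290898 ]
0.12 [0.40879365 0.22427978]
0.13 [0.40002645 0.21946977]
28.750851983853586
```

View pics/w5.png

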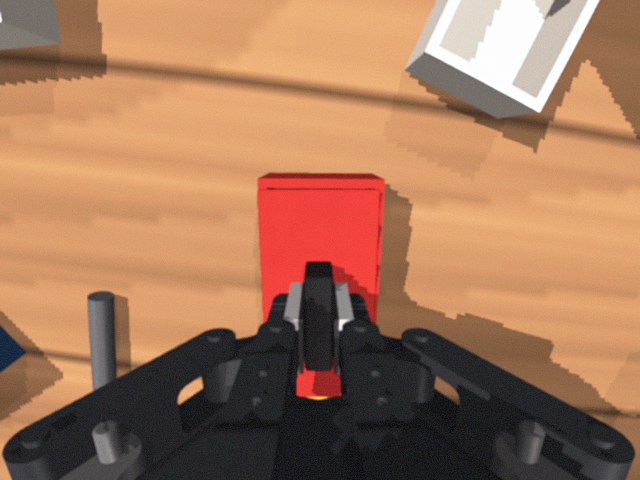

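The bar is gripped (opening about 11 mm). I'll lift straight up, then move across to the bare bench at about (0.397, 0.205), which clears the neighbouring tins.

Emit:
jog_arm:
  plan:
    - {"x": 0, "y": 0, "z": -0.03, "wx": 0, "wy": 0, "wz": 0}
    - {"x": 0, "y": 0, "z": -0.07, "wx": 0, "wy": 0, "wz": 0}
    - {"x": 0, "y": 0, "z": -0.12, "wx": 0, "wy": 0, "wz": 0}
    - {"x": 0, "y": 0, "z": -0.18, "wx": 0, "wy": 0, "wz": 0}
    - {"x": 0, "y": 0, "z": -0.24, "wx": 0, "wy": 0, "wz": 0}
    - {"x": 0, "y": 0, "z": -0.3, "wx": 0, "wy": 0, "wz": 0}
    - {"x": 0, "y": 0, "z": -0.34, "wx": 0, "wy": 0, "wz": 0}
    - {"x": 0, "y": 0, "z": -0.36, "wx": 0, "wy": 0, "wz": 0}
    - {"x": 0, "y": 0, "z": -0.36, "wx": 0, "wy": 0, "wz": 0}
    - {"x": 0, "y": 0, "z": -0.36, "wx": 0, "wy": 0, "wz": 0}
    - {"x": 0, "y": 0, "z": -0.36, "wx": 0, "wy": 0, "wz": 0}

```text
t: 12.87
eef_pos: [0.515, 0.2815, 0.1158]
tool_rot: [-0.001, -0.063, 0.998, -0.001]
contact_force: [-0.4, 0.3, -1.3]
gripper_width: 0.131
```

Emit:
jog_arm:
  plan:
    - {"x": 0.04, "y": -0.02, "z": 0, "wx": 0, "wy": 0, "wz": 0}
    - {"x": 0.12, "y": -0.06, "z": 0, "wx": 0, "wy": 0, "wz": 0}
    - {"x": 0.22, "y": -0.11, "z": 0, "wx": 0, "wy": 0, "wz": 0}
    - {"x": 0.32, "y": -0.16, "z": 0, "wx": 0, "wy": 0, "wz": 0}
    - {"x": 0.42, "y": -0.21, "z": 0, "wx": 0, "wy": 0, "wz": 0}
    - {"x": 0.52, "y": -0.26, "z": 0, "wx": 0, "wy": 0, "wz": 0}
    - {"x": 0.59, "y": -0.29, "z": 0, "wx": 0, "wy": 0, "wz": 0}
    - {"x": 0.63, "y": -0.305, "z": 0, "wx": 0, "wy": 0, "wz": 0}
    - {"x": 0.635, "y": -0.305, "z": 0, "wx": 0, "wy": 0, "wz": 0}
    - {"x": 0.635, "y": -0.305, "z": 0, "wx": 0, "wy": 0, "wz": 0}

```text
t: 13.7
eef_pos: [0.3966, 0.2053, 0.1164]
tool_rot: [-0.001, -0.063, 0.998, -0.001]
contact_force: [0.5, 0.3, -0.5]
gripper_width: 0.126
```

Run:
```python
from h import *
rel([.397,.205,.0134],down(7.2)); print(pose()[0],pose()[2]['contact_force'],pose()[2]['gripper_width'])
a=shot('wrist')
b=shot('top'); cv2.imwrite('pics/m.png',np.hstack([cv2.resize(a,(400,300)),cv2.resize(b[180:360,90:330],(400,300))])[:,:,::-1])
```

```text
shift [-0.0032 -0.0007  0.5149] turn [-0.0006 -0.0008 -0.    ]
[0.39657977 0.20530103 0.11638332] [ 0.49748216  0.30768685 -0.45188598] 0.1263402310911418
```

View pics/m.png

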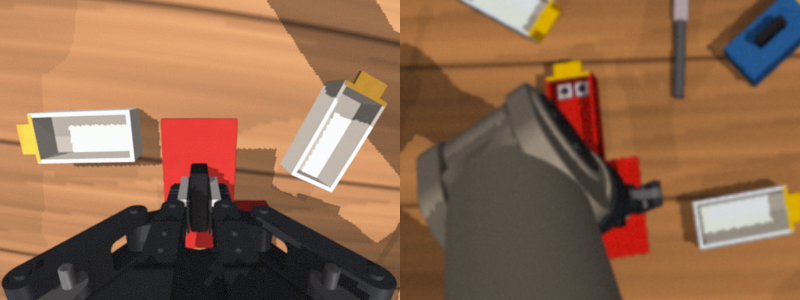

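The lid is held level, and both nuts are visible at the yellow end of the open tin, at about (572,89) in the composite. Below the lid the bench is clear, so I'll lower it.

Emit:
jog_arm:
  plan:
    - {"x": 0, "y": 0, "z": 0.04, "wx": 0, "wy": 0, "wz": 0}
    - {"x": 0, "y": 0, "z": 0.1, "wx": 0, "wy": 0, "wz": 0}
    - {"x": 0, "y": 0, "z": 0.17, "wx": 0, "wy": 0, "wz": 0}
    - {"x": 0, "y": 0, "z": 0.24, "wx": 0, "wy": 0, "wz": 0}
    - {"x": 0, "y": 0, "z": 0.31, "wx": 0, "wy": 0, "wz": 0}
    - {"x": 0, "y": 0, "z": 0.37, "wx": 0, "wy": 0, "wz": 0}
    - {"x": 0, "y": 0, "z": 0.41, "wx": 0, "wy": 0, "wz": 0}
    - {"x": 0, "y": 0, "z": 0.44, "wx": 0, "wy": 0, "wz": 0}
    - {"x": 0, "y": 0, "z": 0.455, "wx": 0, "wy": 0, "wz": 0}
    - {"x": 0, "y": 0, "z": 0.46, "wx": 0, "wy": 0, "wz": 0}
    - {"x": 0, "y": 0, "z": 0.46, "wx": 0, "wy": 0, "wz": 0}

```text
t: 14.72
eef_pos: [0.3976, 0.2059, 0.0245]
tool_rot: [-0.001, -0.063, 0.998, -0.001]
contact_force: [0.7, -0.8, -0.6]
gripper_width: 0.131
```

Emit:
jog_arm:
  plan:
    - {"x": 0, "y": 0, "z": 0.01, "wx": 0, "wy": 0, "wz": 0}
    - {"x": 0, "y": 0, "z": 0.02, "wx": 0, "wy": 0, "wz": 0}
    - {"x": 0, "y": 0, "z": 0.03, "wx": 0, "wy": 0, "wz": 0}
    - {"x": 0, "y": 0, "z": 0.038, "wx": 0, "wy": 0, "wz": 0}
    - {"x": 0, "y": 0, "z": 0.044, "wx": 0, "wy": 0, "wz": 0}
    - {"x": 0, "y": 0, "z": 0.048, "wx": 0, "wy": 0, "wz": 0}
    - {"x": 0, "y": 0, "z": 0.052, "wx": 0, "wy": 0, "wz": 0}
    - {"x": 0, "y": 0, "z": 0.055, "wx": 0, "wy": 0, "wz": 0}
    - {"x": 0, "y": 0, "z": 0.058, "wx": 0, "wy": 0, "wz": 0}
    - {"x": 0, "y": 0, "z": 0.058, "wx": 0, "wy": 0, "wz": 0}

```text
t: 15.55
eef_pos: [0.3976, 0.2058, 0.0134]
tool_rot: [-0.001, -0.063, 0.998, -0.001]
contact_force: [-1.8, -0.7, 6.3]
gripper_width: 0.128
```

The bench is taking load (6 N), so the lid is down. I'll open and then rise.

Emit:
jog_arm:
  plan:
    - {"x": 0, "y": 0, "z": 0, "wx": 0, "wy": 0, "wz": 0}
    - {"x": 0, "y": 0, "z": 0, "wx": 0, "wy": 0, "wz": 0}
    - {"x": 0, "y": 0, "z": 0, "wx": 0, "wy": 0, "wz": 0}
    - {"x": 0, "y": 0, "z": 0, "wx": 0, "wy": 0, "wz": 0}
    - {"x": 0, "y": 0, "z": 0, "wx": 0, "wy": 0, "wz": 0}
    - {"x": 0, "y": 0, "z": 0, "wx": 0, "wy": 0, "wz": 0}
    - {"x": 0, "y": 0, "z": 0, "wx": 0, "wy": 0, "wz": 0}
  hand: 0.6

```text
t: 16.13
eef_pos: [0.3976, 0.2058, 0.0133]
tool_rot: [-0.001, -0.063, 0.998, -0.001]
contact_force: [-0.5, 0.4, 0.2]
gripper_width: 0.801
```

Emit:
jog_arm:
  plan:
    - {"x": 0, "y": 0, "z": -0.05, "wx": 0, "wy": 0, "wz": 0}
    - {"x": 0, "y": 0, "z": -0.15, "wx": 0, "wy": 0, "wz": 0}
    - {"x": 0, "y": 0, "z": -0.3, "wx": 0, "wy": 0, "wz": 0}
    - {"x": 0, "y": 0, "z": -0.45, "wx": 0, "wy": 0, "wz": 0}
    - {"x": 0, "y": 0, "z": -0.6, "wx": 0, "wy": 0, "wz": 0}
    - {"x": 0, "y": 0, "z": -0.7, "wx": 0, "wy": 0, "wz": 0}
    - {"x": 0, "y": 0, "z": -0.75, "wx": 0, "wy": 0, "wz": 0}
    - {"x": 0, "y": 0, "z": -0.75, "wx": 0, "wy": 0, "wz": 0}
    - {"x": 0, "y": 0, "z": -0.75, "wx": 0, "wy": 0, "wz": 0}
    - {"x": 0, "y": 0, "z": -0.75, "wx": 0, "wy": 0, "wz": 0}

```text
t: 16.97
eef_pos: [0.397, 0.2056, 0.1621]
tool_rot: [-0.002, -0.063, 0.998, -0.001]
contact_force: [-0.2, -0.2, 0.0]
gripper_width: 0.8
```

Run:
```python
from h import *
a=shot('wrist'); b=shot('top'); cv2.imwrite('pics/m2.png',np.hstack([cv2.resize(a,(400,300)),cv2.resize(b[180:360,90:330],(400,300))])[:,:,::-1])
p,_,o=pose(); print(p,o['t'],o['contact_force'],proj('wrist',[.397,.205,.019]))
for d in finder.place_of('wrist','red_tin_lid_grip'): print(d,ray('wrist',d['location'],.019))
```

```text
[0.39691096 0.20551595 0.16189471] 17.0667 [-0.53113781 -0.01895311 -0.41519509] [[319.34161782 230.11436424]]
{'location': [317.9, 232.1], 'confidence': 0.82} [0.39908041 0.204083   0.019     ]
```

View pics/m2.png

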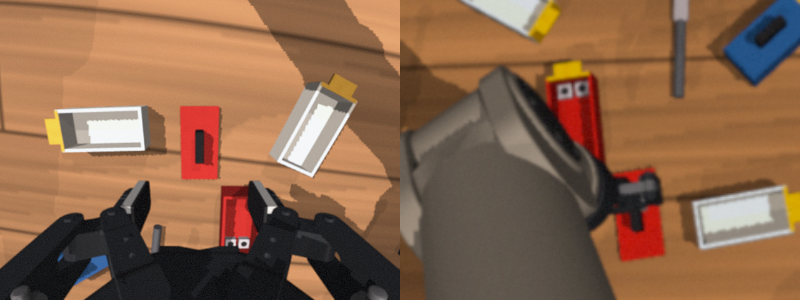

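The lid lies flat with its grip up at (200,146) in the left picture. The open tin has both nuts at its yellow end at (237,243), and the arm is clear.

```bash
python3 -c "from h import *; print(bot.hand_in())"
```

```text
the job is handed in; nothing more can be done
None
```

I finished the task and handed it in at about 17 s of the 58 s allowed; the hand-in reports no verdict.

- **Tilt:** I gripped the red tin across its long sides, lifted it and tilted the yellow end down by about 36° for roughly 0.8 s. The lid stayed seated, moving only within its play.
- **Setting down:** I levelled the tin and lowered it slowly. Nearly all its weight was on the bench before I let go.
- **Lid:** I lifted it off by the black grip and set it down at about (0.397, 0.205), roughly 14 cm from the tin.

The last pictures show the tin standing open with both nuts at the yellow end. The lid lies flat beside it, grip up, and the gripper is open about 16 cm above the bench with contact force near zero. None of these final checks failed or disagreed. Whether tin and lid were level was judged from the pictures, not measured.

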